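Fit the heel stop on the cobbler's nailing jig

ROBOT

A 7-joint arm with a two-finger parallel gripper is mounted at the origin on the work surface. World frame = base frame: x ahead of the robot, y to its left, z up, the work surface at z = 0. Lengths are in m, angles in rad, forces in N, time in s.
With the tool pointing down it reaches from about 0.4 to 0.85 m from the base axis. Payload 10.4 kg.
Tool frame: the origin (TCP) lies midway between the tips of the shut fingers; the grasp point (between the pads) lies 19 mm behind it; z points along the fingers, y is the line along which they close (so a half turn about z gives the same grasp; the last joint's range is limited). The gripper opens to 87 mm and grips with 3 to 60 N. Pads are 19 mm wide; open, the fingers measure 117 mm over their backs; the gripper's body (75 mm by 190 mm) begins 51 mm behind the grasp point.
Start: joints at [-1.249, 0.332, -0.065, 1.46, 0.022, 1.35, -0.088], TCP at [0.211, 0.588, 0.223] pointing down, gripper open.
Joint ranges: [-2.6, 2.6], [-0.5, 2.12], [-1.47, 1.34], [0.16, 2.42], [-1.27, 4.41], [0.06, 2.06], [-2.6, 2.6]. Speed limits (rad/s): [2.22, 2.22, 2.79, 2.79, 3.14, 3.14, 3.14].

INTERFACE

Orientations are given as a unit quaternion [w, x, y, z].
In Python, from workcell import env gives the robot as it stands. Calls block until the motion is done:
- env.movep(position, orientation): joint-space move of the TCP to a pose.
- env.servo_line(position, ori=None, feed=0.15, force_limit=None): straight line of the TCP; ori=None keeps the orientation; feed is the mean speed in m/s. With force_limit (N) it stops when the force on the tool has changed by that much, and returns True; else False.
- env.move_j(angles): joint-space move.
- env.gripper_open() and env.clamp(): open the fingers fully, or close them until they stop; the grip force is fixed at half the most.
- env.pause(seconds).
- env.ik(position, orientation): joint angles nearest the present ones, or None.
- env.sense(): the state.
- env.snapshot(name): name is "scene" or "top" or "wrist"; returns (picture, depth): 420x560x3 uint8, red, green, blue; 420x560 float32, m along the optical axis (not along the pixel's ray), 0 where there is no reading.
- env.camera_info(name): a dict with "fx", "fy", "cx", "cy" (pixels), "rvec" (rotation vector, rad) and "tvec" (3), from world to camera coordinates, as OpenCV has them. Camera axes: x right, y down, z forward; pixel columns grow to the right and rows downward; lengths in m; the calibration is good to about 2 mm. A picture is of the moment at which its call begins: read the wrist's pose just before it. camera_info takes no time and is no camera call; for the wrist camera it gives the pose at the moment of the call.
A pose or a line that the arm cannot do raises env.Unreachable and nothing moves.
- env.close_job(): hands the job in; it is judged then, once.
The state is a dict: "time_s": time; "joints": joint angles; "joint_velocities": joint speeds; "joint_torque": joint torques, N m; "tool_pos": TCP position; "ee_rot": TCP orientation; "contact_force": force on the tool from outside, world axes, zero at the start; "torque": the same for the moment, N m; "opening": opening from 0.0 (shut) to 1.0 (fully open); "grip_force": force on a finger pad.
Only numpy, scipy, OpenCV 4.12 (cv2) and the standard library are available. Lean on these libraries where they do the work, as an engineer would, in place of code of your own. Each camera call takes 0.05 s, during which the arm holds its last target. There are 200 camera calls.

TASK

Lift the aluminium angle bracket (the heel stop) out of the plywood tray, stand it on the bare bench on its foot, the plate with the hole, and let go. Then take it by its upright plate, rest the foot on the tip of the jig's pin just beside the hole, and nudge it until the hole drops over the pin and the foot lies flush on the plank, with the upright plate towards the toe block and roughly square to the plank. Let go of it, and leave the tin, hammer and brush where they are.

Things in the scene. Friction and masses are not known exactly. Their poses are not given: they have to be found in the camera images.
- stop: The heel stop: loose plain aluminium L bracket, 0.3 to 0.5 kg, plates 10 mm thick, 80 wide (y +-40). Origin: hole centre on the foot's underside. Foot: x -60 to 60, z 0 to 10 mm, 18 mm round through-hole at x=y=0. Upright plate: x 50 to 60, up to z 90. Starts lying in the tray on its upright's outer face: x axis down, foot vertical, z level. Centre of mass x 22, z 23.
- foot_end (a point): Middle of the foot's free end, at (-60, 0, 5) mm of the stop; at the start the uppermost point, 120 mm above the tray floor. Axes as the stop's. Held here and tilted, corner of the L on the bench, until the stop's z axis is 45 degrees from vertical, the stop tips on to its foot by itself when let go.
- upright_top (a point): Middle of the upright plate's top edge, at (55, 0, 90) mm of the stop. Axes as the stop's.
- jig: Nailing jig fixed to the bench: wooden plank 24 mm thick, 130 wide (y +-65), 360 long (x -90 to 270 mm). Origin on its underside at bench height, directly below the pin; x runs along the plank to the toe block, z up. Toe block: pale wood, x 212 to 258, y +-55, top 69 mm above the bench, with a dark rubber strip on top to 75 mm.
- pin_base (a point): Where the steel locating pin meets the plank's top face, 24 mm above the bench. The pin is upright, fixed, 13 mm in diameter for 13 mm, then tapers to a flat tip 6 mm in diameter. Axes as the jig's.
- pin_tip (a point): The pin's tip, 22 mm above the plank's top face, 46 mm above the bench.
- tray: Plywood tray fixed to the bench, 146 by 126 mm outside, walls 8 mm thick and 36 mm high, floor 8 mm above the bench; origin at the centre of its underside, x along the 146 mm side.
- tin: Bystander: closed grey tin, 74 mm in diameter, 75 mm tall, standing; origin at the centre of its underside.
- hammer: Bystander: hammer lying on the bench beyond the work, 260 mm long along its x axis, head at +x, 26 mm high; origin mid-length on its underside.
- brush: Bystander: brush lying on the bench beyond the work, 200 mm long along its x axis, bristles at +x, 20 mm high; origin mid-length on its underside.

How it is judged:
By the outcome, as a careful person would: the job done as asked, in the order asked, and still so for the second after the job is handed in, with the robot touching nothing.
It also fails if it takes over 69 s, if anything falls off the work surface, if the arm or the gripper's body presses on something with over 40 N, if the wrist force passes 120 N, or if a joint passes its speed limit or range.

## Working session

There is one attempt and no reset: what is moved stays moved. The work goes in short steps, each a Python script; the robot and the scene stay as the last script left them, time stands still between calls to the robot, and variables do not carry over. Pictures are saved under pics/ and viewed, at most 10 in all, crops included, and the job is handed in when it is done.

```bash
ls; mkdir -p pics; cat > h.py <<'E'
import numpy as np, cv2
from scipy.spatial.transform import Rotation as R
from workcell import env
def snap(n,f=None):
    c=env.camera_info(n); p,d=env.snapshot(n)
    if f: cv2.imwrite('pics/'+f,cv2.cvtColor(p,cv2.COLOR_RGB2BGR))
    return c,p,d
def cloud(c,d):
    M=cv2.Rodrigues(np.array(c['rvec'],float))[0]; t=np.array(c['tvec'],float).ravel()
    v,u=np.mgrid[:d.shape[0],:d.shape[1]]
    X=np.stack([(u-c['cx'])/c['fx']*d,(v-c['cy'])/c['fy']*d,d],-1)
    P=(X-t)@M; P[d==0]=np.nan
    return P
def ray(c,u,v,z):
    M=cv2.Rodrigues(np.array(c['rvec'],float))[0]; t=np.array(c['tvec'],float).ravel()
    o=-M.T@t; r=M.T@np.array([(u-c['cx'])/c['fx'],(v-c['cy'])/c['fy'],1]); return o+r*(z-o[2])/r[2]
def quat(zx,yx):
    """tool z dir and y dir -> wxyz"""
    z=np.array(zx,float);z/=np.linalg.norm(z);y=np.array(yx,float);y-=y@z*z;y/=np.linalg.norm(y)
    q=R.from_matrix(np.c_[np.cross(y,z),y,z]).as_quat();return [q[3],q[0],q[1],q[2]]
def st():
    s=env.sense();print('t %.2f'%s['time_s'],'p',np.round(s['tool_pos'],4),'q',np.round(s['ee_rot'],3),'j',np.round(s['joints'],2),'F',np.round(s['contact_force'],1),'o %.3f g %.1f'%(s['opening'],s['grip_force']));return s
E
python3 - <<'E'
from h import *
st()
a=snap('top','top.png');b=snap('scene','scene.png')
np.savez('s0.npz',a=a[2],b=b[2]);
import pickle;pickle.dump((a,b),open('s0.pkl','wb'))
print(a[0]);
E
```

```text
pics
t 0.00 p [0.2112 0.5878 0.2217] q [-0.     0.172  0.985 -0.001] j [-1.25  0.33 -0.06  1.46  0.02  1.35 -0.09] F [ 0.1  0.  -0.8] o 0.999 g 0.0
{'fx': 495.0585513136479, 'fy': 495.0585513136479, 'cx': 280.7839930638955, 'cy': 212.64335027782587, 'rvec': array([ 2.1755858 , -2.14507927,  0.1169721 ]), 'tvec': array([-0.0626275 ,  0.59292665,  1.04852015])}
```

View pics/top.png

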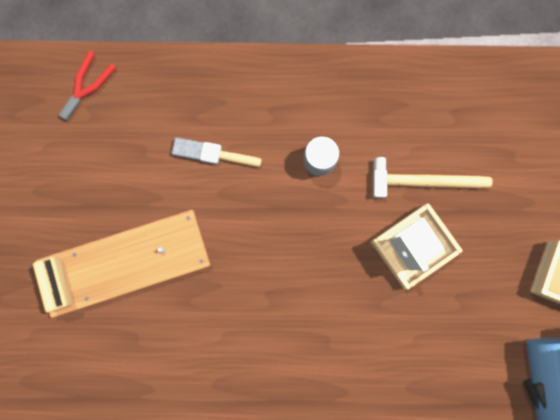

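View pics/scene.png

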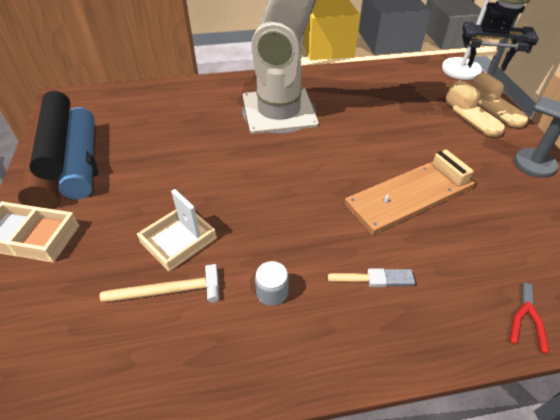

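The top view shows the tray near (417,247), with the bright upright face at (428,240) and the foot edge near (408,257). The pin is at (160,251) and the toe block at (52,283), with the tin at (321,155).

```bash
python3 - <<'E'
from h import *
import pickle
a,b=pickle.load(open('s0.pkl','rb'))
for n,(c,p,d) in zip(('top','scene'),(a,b)):
    P=cloud(c,d); print(n,'bench z',np.nanmedian(P[350:400,100:400,2]) if n=='top' else '')
    z=P[...,2];x=P[...,0];y=P[...,1]
    if n=='top': tr=ray(c,417,247,.036); print('tray',tr,'tin',ray(c,321,155,.075),'pin',ray(c,160,250,.046)); T=tr
    near=np.hypot(x-T[0],y-T[1])<.1
    m=near&(z>.06)&(z<.135); Q=P[m]; print('foot pts',len(Q),np.nanmin(Q,0),np.nanmax(Q,0))
    if len(Q)>20:
        r=cv2.minAreaRect((Q[:,:2]*1000).astype(np.float32)); print(' foot rect mm',r, 'zmax',np.percentile(Q[:,2],[50,98]))
        tq=Q[Q[:,2]>np.percentile(Q[:,2],98)-.006];print(' top edge',tq.mean(0),cv2.minAreaRect((tq[:,:2]*1000).astype(np.float32)))
    m=near&(z>.03)&(z<.042);Q=P[m];print(' tray rect',cv2.minAreaRect((Q[:,:2]*1000).astype(np.float32)))
    m=near&(z>.013)&(z<.025);Q=P[m];print(' upright rect',len(Q),cv2.minAreaRect((Q[:,:2]*1000).astype(np.float32)), np.median(Q[:,2]))
    # jig
    J=ray(*( (c,160,250,.046) if n=='top' else (c,388,199,.046)));print('pin',J)
    near=np.hypot(x-J[0],y-J[1])<.32
    m=near&(z>.018)&(z<.030);Q=P[m];print(' plank',len(Q),cv2.minAreaRect((Q[:,:2]*1000).astype(np.float32)))
    m=near&(z>.064)&(z<.08)&(np.hypot(x-J[0],y-J[1])>.18);Q=P[m];print(' toe',len(Q),cv2.minAreaRect((Q[:,:2]*1000).astype(np.float32)),Q.mean(0))
    m=(np.hypot(x-J[0],y-J[1])<.02)&(z>.036);Q=P[m];print(' pin pts',len(Q),Q.mean(0),Q.max(0) if len(Q) else '')
print(b[0])
E
```

```text
top bench z 0.0011470224258422943
tray [ 0.52283585 -0.34967555  0.036     ] tin [ 0.71372377 -0.13834502  0.075     ] pin [0.50812354 0.20351031 0.046     ]
foot pts 517 [ 0.47330249 -0.34399064  0.06049864] [ 0.54475588 -0.2918848   0.13372072]
 foot rect mm ((508.6859436035156, -317.97607421875), (80.38977813720703, 11.591329574584961), 33.10471725463867) zmax [0.11870273 0.13191093]
 top edge [ 0.50852253 -0.31806386  0.12933517] ((509.12152099609375, -317.8561096191406), (79.43759155273438, 11.316486358642578), 33.10471725463867)
 tray rect ((526.1981811523438, -349.98736572265625), (126.08802032470703, 146.8761444091797), 35.00898361206055)
 upright rect 1185 ((524.8661499023438, -346.6686706542969), (124.7552719116211, 139.79159545898438), 35.01224136352539) 0.01918018023837717
pin [0.50812354 0.20351031 0.046     ]
 plank 9227 ((544.4284057617188, 223.03472900390625), (265.1788024902344, 564.730224609375), 43.531005859375)
 toe 1117 ((433.8777160644531, 427.27288818359375), (109.51814270019531, 45.775638580322266), 19.2357120513916) [0.43319563 0.42523882 0.07115503]
 pin pts
[... 626 characters left out ...]
438, -349.1637268066406), (124.37651824951172, 144.64698791503906), 35.083065032958984) 0.01678643036980337
pin [0.52480065 0.20509248 0.046     ]
 plank 4092 ((560.0677490234375, 208.72412109375), (258.80975341796875, 525.5560302734375), 42.55387878417969)
 toe 366 ((438.77886962890625, 427.5360107421875), (107.83267974853516, 46.062660217285156), 18.15595817565918) [0.44232642 0.42532127 0.06891583]
 pin pts 15 [0.5152059  0.20496185 0.0403698 ] [0.51913178 0.2101578  0.04603496]
{'fx': 418.0218197355695, 'fy': 418.0218197355695, 'cx': 288.7774890420945, 'cy': 207.00076631495114, 'rvec': array([ 1.91314566,  1.59170346, -0.61605914]), 'tvec': array([-0.03641852, -0.3412228 ,  1.46492106])}
```

```bash
cat >> h.py <<'E'
UP=np.array([0,0,1.])
def hv(deg): a=np.radians(deg);return np.array([np.cos(a),np.sin(a),0])
H0=hv(-56.8)
FT=np.array([.510,-.3175,.128])   # foot end top
PIN=np.array([.511,.2045,.046]); JX=hv(108.6)
def tilt(C,hd,th,s):
    """TCP pose with L corner at C, stop z axis th deg from vertical; s sign of tool y vs stop z"""
    h=hv(hd);t=np.radians(th);zs=h*np.sin(t)+UP*np.cos(t);xs=h*np.cos(t)-UP*np.sin(t)
    return np.array(C)-.090*xs+.005*zs, quat(xs,s*zs)
E
python3 - <<'E'
from h import *
for s in (1,-1):
    q=quat(-UP,s*H0)
    for z in (.098,.2,.26): print(s,z,env.ik(list(FT[:2])+[z],q))
    for px in (0,.05): 
        p=PIN+JX*.055; j=env.ik([p[0],p[1],.1+px],quat(-UP,s*JX));print('pin',s,None if j is None else np.round(j,2))
for hd in range(-180,180,30):
  for s in (1,-1):
    for C in ((.5,-.05),(.55,-.05),(.62,-.03)):
      r=[env.ik(*tilt([C[0],C[1],z],hd,45,s)) for z in (0,.1)]
      if r[0] is not None and r[1] is not None: print(hd,s,C,np.round(r[0],2))
E
```

```text
1 0.098 [-0.26684009  0.55639514  0.99179552  1.71426396 -0.50527208  1.15116188
 -0.12181258]
1 0.2 [-0.25214904  0.40700246  0.95237225  1.60068302 -0.34026635  1.31104692
 -0.24122088]
1 0.26 [-0.2497151   0.3589521   0.95042586  1.51223168 -0.29324915  1.42116981
 -0.27711951]
pin 1 [-0.68  0.28  0.14  1.8  -0.04  1.06  1.37]
pin 1 [-0.69  0.23  0.15  1.75 -0.04  1.16  1.36]
-1 0.098 [ 1.14269386  0.52254186 -0.85696868  1.63780224  0.42088863  1.17661344
  2.3370878 ]
-1 0.2 [ 1.14444557  0.41738101 -0.85830851  1.52498316  0.32010937  1.34605659
  2.40727219]
-1 0.26 [ 1.25861889  0.44643899 -1.05233672  1.43080309  0.38591926  1.48468988
  2.36712304]
pin -1 [-0.93  0.3   0.43  1.81 -0.14  1.06 -1.69]
pin -1 [-0.94  0.24  0.43  1.76 -0.11  1.16 -1.72]
-150 1 (0.5, -0.05) [-0.76  1.21  1.14  1.24 -0.48  1.84 -2.28]
-150 1 (0.55, -0.05) [-0.66  1.27  1.14  1.04 -0.52  1.93 -2.3 ]
-150 -1 (0.5, -0.05) [-0.41  0.9   0.38  1.22  0.03  1.79  0.46]
-150 -1 (0.55, -0.05) [-0.37  1.01  0.38  1.01  0.01  1.88  0.49]
-120 1 (0.5, -0.05) [-1.09  1.09  1.15  1.53 -0.29  1.51 -2.02]
-120 1 
[... 2105 characters left out ...]
 -1 (0.5, -0.05) [-0.17  0.85  0.99  1.75 -1.13  1.75 -0.38]
90 -1 (0.55, -0.05) [-0.13  0.87  0.92  1.63 -1.15  1.74 -0.47]
90 -1 (0.62, -0.03) [-0.07  0.89  0.78  1.47 -1.16  1.7  -0.61]
120 1 (0.5, -0.05) [ 1.    1.06 -1.06  1.32  0.22  1.65  2.09]
120 1 (0.55, -0.05) [ 0.91  1.13 -1.06  1.16  0.25  1.71  2.07]
120 1 (0.62, -0.03) [ 0.79  1.31 -1.26  0.92  0.46  1.83  1.95]
120 -1 (0.5, -0.05) [-0.09  0.92  0.77  1.4  -0.86  1.86 -0.23]
120 -1 (0.55, -0.05) [-0.07  1.01  0.78  1.24 -0.93  1.92 -0.3 ]
120 -1 (0.62, -0.03) [-0.02  1.1   0.71  1.   -0.99  1.96 -0.45]
150 1 (0.5, -0.05) [ 0.76  1.27 -1.26  1.07  0.58  2.01  2.28]
150 -1 (0.5, -0.05) [-0.16  1.02  0.68  1.15 -0.63  1.96 -0.01]
```

```bash
python3 - <<'E'
from h import *
q=quat(-UP,H0)
env.movep([FT[0],FT[1],.22],q); st()
print(env.servo_line([FT[0],FT[1],.098],feed=.15,force_limit=15))
env.clamp(); st()
env.servo_line([FT[0],FT[1],.28],feed=.15); st()
snap('wrist','w1.png')
E
```

```text
t 3.42 p [ 0.5105 -0.3167  0.2199] q [-0.     0.958  0.286  0.   ] j [-0.25  0.39  0.95  1.57 -0.32  1.35 -0.25] F [-0.8  0.  -0.3] o 0.999 g 0.0
False
t 5.61 p [ 0.51   -0.3174  0.0979] q [-0.     0.958  0.286 -0.   ] j [-0.19  0.5   0.88  1.71 -0.42  1.13 -0.18] F [-0.2  0.2  0. ] o 0.115 g 30.0
t 6.97 p [ 0.5097 -0.3172  0.2791] q [-0.     0.958  0.286 -0.001] j [-0.26  0.36  0.97  1.48 -0.29  1.46 -0.28] F [-0.8 -0.2 -3.6] o 0.112 g 30.0
```

View pics/w1.png

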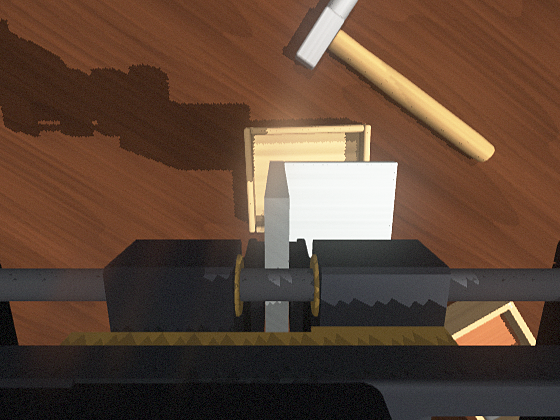

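The wrist view shows the foot held between the pads at (277,270) and the upright bottom at (335,205), clear of the tray. Next I carry it over and tilt it.

```bash
python3 - <<'E'
from h import *
hd=95;C=[.5,-.04]
p,q=tilt(C+[.15],hd,45,1)
j=env.ik(p,q); print(np.round(j,2))
p1,q1=tilt(C+[.15],hd,80,1)
for a in (hd-150,hd-110,hd-75,hd-40):
    pp,qq=tilt([.5,-.17,.15],a,85,1);r=env.ik(pp,qq);print(a,None if r is None else np.round(r,2))
env.movep(p,q); st()
p,q=tilt(C+[.02],hd,45,1); env.servo_line(p,ori=q,feed=.12); st()
p,q=tilt(C+[-.012],hd,45,1); print(env.servo_line(p,feed=.02,force_limit=4)); st()
snap('scene','sc2.png')
E
```

```text
[-0.18  0.6   0.96  1.61 -0.94  1.87  2.56]
-55 [-0.79  0.03  1.02  1.8   0.04  1.27 -0.74]
-15 [-0.65  0.    0.9   1.81  0.    1.24 -0.01]
20 [-0.51  0.03  0.81  1.79 -0.08  1.26  0.68]
55 [-0.34  0.08  0.69  1.74 -0.14  1.31  1.34]
t 9.43 p [ 0.5053 -0.1001  0.2172] q [-0.017 -0.04   0.923  0.382] j [-0.18  0.6   0.96  1.61 -0.94  1.87  2.56] F [-0.2 -0.2 -4.6] o 0.111 g 30.0
t 10.67 p [ 0.5055 -0.1     0.0875] q [-0.016 -0.04   0.923  0.382] j [ 0.11  0.63  0.53  1.68 -0.85  1.58  2.6 ] F [ 1.   1.2 -4.1] o 0.115 g 30.0
True
t 11.68 p [ 0.5051 -0.1002  0.0665] q [-0.017 -0.04   0.923  0.383] j [ 0.17  0.64  0.45  1.69 -0.83  1.54  2.6 ] F [ 0.1 -2.3  5.6] o 0.113 g 30.0
```

View pics/sc2.png

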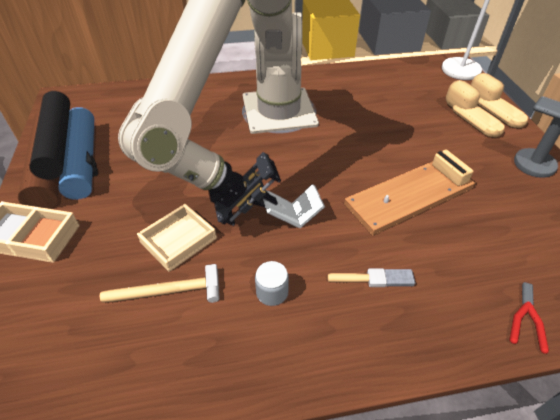

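The scene view shows the L tilted at (297,207) with its corner on the bench and the gripper on the foot end. I'll release it and withdraw backwards.

```bash
python3 - <<'E'
from h import *
print(env.sense()['joints'][6])
env.gripper_open(); s=st(); p=np.array(s['tool_pos']); h=hv(95)
try:
    print(env.servo_line(p-h*.06,feed=.06,force_limit=10))
except env.Unreachable as e: print('unr',e)
s=st(); p=np.array(s['tool_pos'])
try: env.servo_line(p+UP*.10-h*.10,feed=.15)
except env.Unreachable as e: print('unr',e)
s=st();env.pause(.2);c,pic,d=snap('top','t3.png')
import pickle;pickle.dump((c,pic,d),open('t3.pkl','wb'))
P=cloud(c,d);x,y,z=P[...,0],P[...,1],P[...,2]
near=(abs(x-.5)<.12)&(y>-.2)&(y<.06)
for lo,hi in((.004,.02),(.07,.1)):
    Q=P[near&(z>lo)&(z<hi)];print(len(Q),cv2.minAreaRect((Q[:,:2]*1000).astype(np.float32)) if len(Q)>5 else '',np.median(Q,0))
E
```

```text
2.597199547663994
t 13.13 p [ 0.5046 -0.1     0.0656] q [-0.018 -0.04   0.923  0.382] j [ 0.17  0.64  0.45  1.69 -0.83  1.54  2.6 ] F [-0.3 -0.5 -0.9] o 0.999 g 0.3
False
t 14.28 p [ 0.5099 -0.1592  0.0657] q [-0.018 -0.04   0.923  0.382] j [ 0.32  0.7   0.37  1.57 -0.76  1.58  2.6 ] F [0.5 0.2 0.6] o 0.999 g 0.0
t 15.38 p [ 0.5185 -0.2581  0.1652] q [-0.018 -0.04   0.923  0.383] j [ 0.43  0.73  0.41  1.29 -0.73  1.84  2.55] F [ 1.3  0.9 -0.6] o 0.996 g 0.0
2663 ((499.78936767578125, -69.48133850097656), (257.3075256347656, 239.51856994628906), 89.92401123046875) [ 0.50456363 -0.10026031  0.00954057]
191 ((501.8689880371094, -45.819801330566406), (78.31279754638672, 9.931171417236328), 5.0473432540893555) [ 0.50172433 -0.04595051  0.09062761]
```

View pics/t3.png

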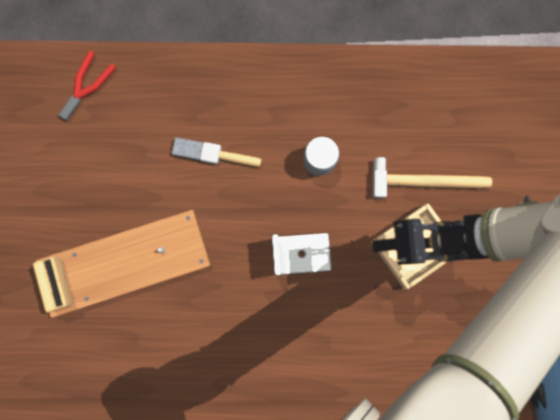

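The top view shows the stop standing on its foot at (300,254), with its upright towards the jig and the hole dark at (302,254). Next I take wrist looks at the stop and the pin from the same relative pose.

```bash
cat >> h.py <<'E'
def look(tgt,yaw,f,z=.25,off=.09):
    h=hv(yaw); q=quat(-UP,h); tx=np.cross(h,-UP)
    env.movep(list((np.array(tgt[:2])-tx[:2]*off))+[z],q); env.pause(.25)
    return snap('wrist',f)
E
python3 - <<'E'
from h import *
import pickle
hole=np.array([.503,-.0455,0])-.055*hv(95)
A=look(hole,95,'ws.png'); st()
B=look(PIN,108.6,'wp.png'); st()
pickle.dump((A,B),open('w.pkl','wb'))
P=cloud(A[0],A[2]);Q=P[(P[...,2]>.082)&(P[...,2]<.1)&(np.hypot(P[...,0]-.503,P[...,1]+.0455)<.06)]
print(len(Q),cv2.minAreaRect((Q[:,:2]*1000).astype(np.float32)),np.median(Q,0))
P=cloud(B[0],B[2]);Q=P[(P[...,2]>.04)&(P[...,2]<.05)&(np.hypot(P[...,0]-.511,P[...,1]-.2045)<.03)]
print(len(Q),Q.mean(0))
cv2.imwrite('pics/two.png',cv2.resize(np.hstack([A[1],B[1]])[...,::-1],(800,300)))
E
```

```text
t 16.90 p [ 0.5971 -0.094   0.2493] q [-0.001 -0.042  0.999 -0.   ] j [-0.29  0.29  0.47  1.5  -0.13  1.39  1.84] F [ 0.6 -0.2  0.2] o 1.001 g 0.0
t 18.43 p [0.5966 0.2323 0.2501] q [ 0.    -0.161  0.987 -0.   ] j [-0.67  0.36  0.3   1.39 -0.1   1.41  1.52] F [ 0.  -0.1  0. ] o 1.002 g 0.0
1180 ((501.6235046386719, -44.80161666870117), (79.1769027709961, 10.428383827209473), 4.966873645782471) [ 0.49976066 -0.045514    0.08956461]
81 [0.50965739 0.20711988 0.04365462]
```

View pics/two.png

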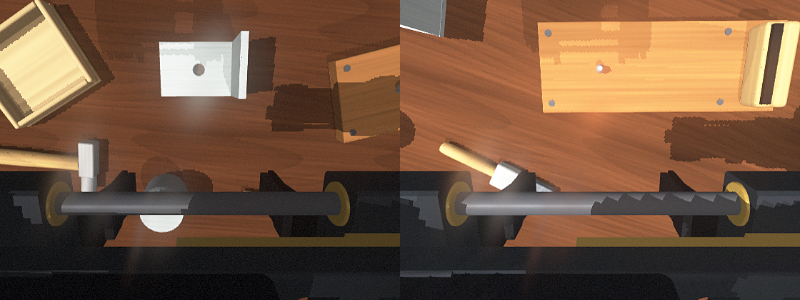

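The left half shows the hole at about (277,98) full-resolution; the right half shows the pin tip at about (279,97).

```bash
python3 - <<'E'
from h import *
import pickle
A,B=pickle.load(open('w.pkl','rb'))
def blob(c,p,u,v,r,f):
    g=p[v-r:v+r,u-r:u+r].astype(int); m=f(g).astype(np.uint8)
    n,l,s,cc=cv2.connectedComponentsWithStats(m); 
    for i in range(1,n):
        if s[i,4]>8: print(s[i],cc[i]+[u-r,v-r]); 
    return 
print('hole');blob(*A[:2],277,98,16,lambda g:g.sum(2)<380)
print('pin');blob(*B[:2],279,97,14,lambda g:(g.max(2)-g.min(2)<45))
for v in (88,98,108):print(A[1][v,262:294].sum(1))
print(ray(A[0],277,98,.01),ray(B[0],279,97,.046))
P=cloud(B[0],B[2]);z=P[...,2]
Q=P[(z>.066)&(z<.08)];print('toe',cv2.minAreaRect((Q[:,:2]*1000).astype(np.float32)))
E
```

```text
hole
[ 9  8  9 16 67] [273.70149254  96.85074627]
pin
[10  8  8  9 56] [278.33928571  95.125     ]
[722 719 717 721 720 714 718 721 714 718 722 731 720 706 685 692 664 701
 624 639 665 665 658 656 659 650 657 717 710 706 707 704]
[720 721 715 717 720 720 731 642 378 334 370 358 365 376 383 414 415 415
 426 430 422 427 418 403 492 726 716 705 702 702 702 706]
[725 724 719 721 720 720 720 722 719 719 709 714 717 721 719 720 723 721
 717 711 716 709 709 707 710 708 705 709 701 709 705 714]
[ 0.50759407 -0.10066482  0.01      ] [0.51209403 0.20697049 0.046     ]
toe ((495.6202697753906, 207.12283325195312), (107.75996398925781, 508.70751953125), 15.525559425354004)
```

```bash
cat >> h.py <<'E'
PIN2=np.array([.511,.2065])
def tcp(dx,dy,z):
    """TCP xyz with hole centre dx,dy (jig axes) from pin, underside at z"""
    jy=np.array([-JX[1],JX[0]]); p=PIN2+dx*JX[:2]+dy*jy+.055*JX[:2]; return [p[0],p[1],z+.059]
E
python3 - <<'E'
from h import *
U=[.502,-.0452]
env.movep(U+[.17],quat(-UP,hv(95)))
print(env.servo_line(U+[.059],feed=.12,force_limit=12))
env.clamp(); st()
env.servo_line(U+[.17],feed=.12); st()
q=quat(-UP,JX)
env.movep(tcp(-.016,0,.09),q)
env.servo_line(tcp(-.016,0,.056),ori=q,feed=.08); st()
print(env.servo_line(tcp(-.016,0,.036),feed=.012,force_limit=4)); st()
snap('scene','sc4.png'); import cv2
i=cv2.imread('pics/sc4.png')[130:260,300:500]; cv2.imwrite('pics/sc4c.png',cv2.resize(i,(800,520)))
E
```

```text
False
t 21.89 p [ 0.502  -0.0453  0.059 ] q [ 0.    -0.044  0.999 -0.   ] j [-0.43  0.24  0.48  1.98 -0.14  0.95  1.78] F [-0.5 -0.  -0.4] o 0.114 g 30.0
t 22.97 p [ 0.5015 -0.0451  0.1692] q [-0.001 -0.044  0.999 -0.   ] j [-0.46  0.1   0.49  1.87 -0.05  1.19  1.71] F [ 0.1  0.1 -4.3] o 0.118 g 30.0
t 24.66 p [0.4986 0.2433 0.1149] q [-0.    -0.162  0.987 -0.   ] j [-0.76  0.27  0.26  1.79 -0.08  1.09  1.42] F [ 0.5 -0.4 -3.7] o 0.116 g 30.0
True
t 25.60 p [0.4984 0.2438 0.1046] q [-0.    -0.162  0.987  0.   ] j [-0.76  0.28  0.26  1.8  -0.08  1.07  1.42] F [-1.  -0.1  5.7] o 0.112 g 30.0
```

View pics/sc4c.png

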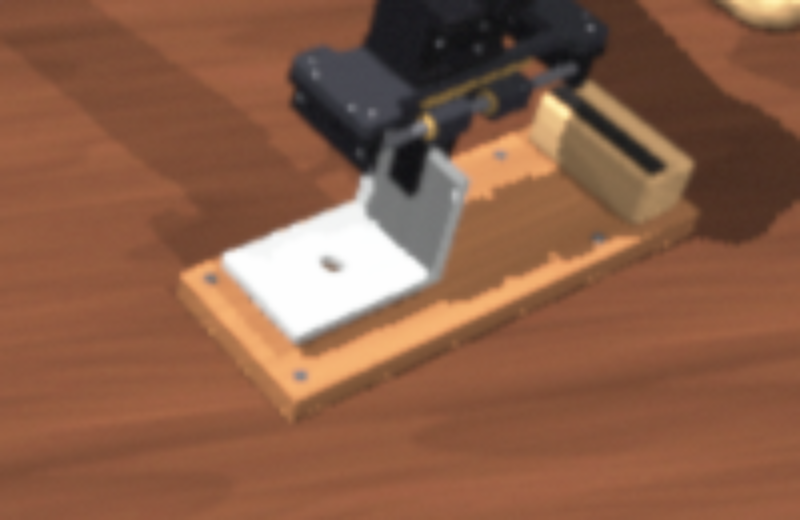

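The crop shows the foot resting on the pin tip, with the upright towards the toe block and the hole at (330,263), not yet over the pin. Now I nudge it.

```bash
python3 - <<'E'
from h import *
z=env.sense()['tool_pos'][2]-.059; ok=False
for k in range(1,16):
    dx=-.016+.002*k
    env.servo_line(tcp(dx,0,z),feed=.02)
    hit=env.servo_line(tcp(dx,0,z-.005),feed=.02,force_limit=3)
    s=env.sense(); zz=s['tool_pos'][2]-.059
    print('%.3f'%dx,hit,'%.4f'%zz,np.round(s['contact_force'],1),'%.1f'%s['time_s'])
    if not hit or zz<.043: ok=True;break
    z=max(zz,.0445)
print(ok);st()
E
```

```text
-0.014 True 0.0452 [-3.2 -0.4  8.5] 26.1
-0.012 True 0.0448 [-1.6 -1.9 10.2] 26.6
-0.010 True 0.0444 [-1.1 -1.6 10.5] 27.1
-0.008 True 0.0440 [-1.7 -1.5  9.5] 27.6
-0.006 True 0.0436 [-1.4 -2.   9.4] 28.1
-0.004 False 0.0392 [-0.8  1.6 -5.2] 28.8
True
t 28.75 p [0.4943 0.2551 0.0982] q [ 0.002 -0.161  0.987  0.   ] j [-0.78  0.28  0.25  1.81 -0.08  1.05  1.4 ] F [-0.8  1.6 -5.2] o 0.113 g 30.0
```

```bash
python3 - <<'E'
from h import *
env.servo_line(tcp(0.0,0,.039),feed=.03,force_limit=8); st()
print(env.servo_line(tcp(0.0,0,.020),feed=.015,force_limit=5)); st()
E
```

```text
t 29.03 p [0.4934 0.2587 0.098 ] q [ 0.002 -0.161  0.987  0.   ] j [-0.78  0.29  0.25  1.81 -0.08  1.05  1.39] F [-0.   0.3 -4.4] o 0.112 g 30.0
True
t 29.97 p [0.4935 0.2587 0.083 ] q [ 0.002 -0.161  0.987  0.   ] j [-0.78  0.3   0.25  1.82 -0.08  1.02  1.4 ] F [-0.7  0.4  5.1] o 0.112 g 30.0
```

It is at plank height (underside at 24 mm). I'll release, retreat and check.

```bash
python3 - <<'E'
from h import *
env.gripper_open(); s=st(); p=np.array(s['tool_pos'])
env.servo_line(p+UP*.12,feed=.15)
env.movep([.62,.0,.3],quat(-UP,JX)); env.pause(.3); st()
c,pic,d=snap('top'); P=cloud(c,d);z=P[...,2];n=np.hypot(P[...,0]-.50,P[...,1]-.24)<.1
Q=P[n&(z>.105)&(z<.125)];print('upright top',len(Q),cv2.minAreaRect((Q[:,:2]*1000).astype(np.float32)),np.median(Q,0))
c,pic,d=snap('scene'); P=cloud(c,d);z=P[...,2]
F=P[(np.hypot(P[...,0]-PIN2[0],P[...,1]-PIN2[1])<.06)&(z>.028)&(z<.042)]
A=np.c_[F[:,:2]-PIN2,np.ones(len(F))];print('foot plane',np.linalg.lstsq(A,F[:,2],rcond=None)[0])
cv2.imwrite('pics/fin.png',cv2.resize(pic[130:260,300:500,::-1],(800,520)))
E
```

```text
t 31.37 p [0.4925 0.2582 0.0818] q [ 0.001 -0.161  0.987 -0.   ] j [-0.78  0.3   0.25  1.82 -0.08  1.02  1.4 ] F [ 0.  -1.1 -0.4] o 1.001 g 0.0
t 33.78 p [0.6199 0.0008 0.2998] q [-0.    -0.162  0.987  0.   ] j [-0.44  0.31  0.48  1.37 -0.14  1.49  1.93] F [ 0.6 -0.1  0.4] o 0.998 g 0.0
upright top 248 ((493.03717041015625, 257.6657409667969), (80.28182220458984, 11.48558521270752), 17.92466163635254) [0.49267467 0.25639775 0.11463419]
foot plane [-0.00599914  0.01627667  0.0326825 ]
```

View pics/fin.png

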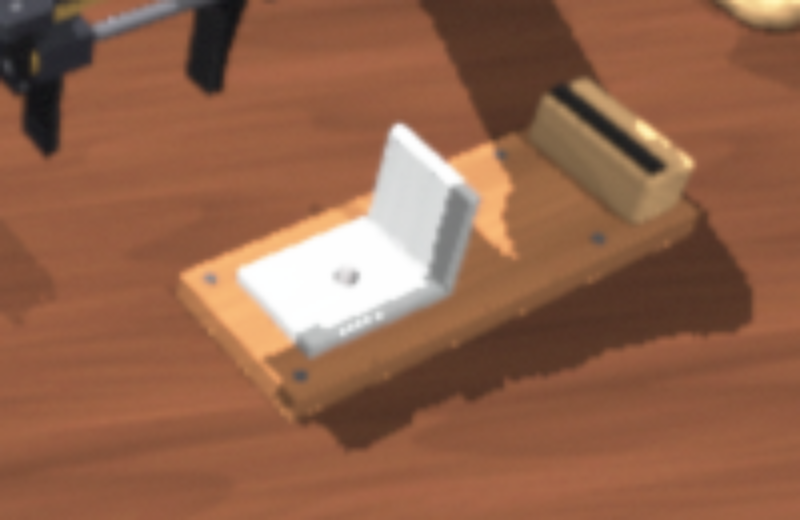

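The foot lies flush with the pin showing in the hole at (345,275). The upright's top is at about 114 mm, square to the plank and towards the toe block.

```bash
python3 -c "
from workcell import env
print(env.close_job())"
```

```text
the job is handed in; nothing more can be done
None
```

The job is handed in at about 34 s: the heel stop is over the pin with its foot flush on the plank, the upright towards the toe block within about 1° of square, and the gripper open and clear; I never steered near the tin, hammer or brush but did not re-measure them at the end.

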